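Read the code label in a bench cabinet's drawer with the hand-held reader

ROBOT

A 7-joint arm with a two-finger parallel gripper is mounted at the origin on a cart in front of the work surface, level with it; the furniture and walls round the work are solid. World frame = base frame: x ahead of the robot, y to its left, z up, the work surface at z = 0. Lengths are in mm, angles in rad, forces in N, time in s.
With the tool pointing down it reaches from about 400 to 875 mm from the base axis. Payload 19.3 kg.
Tool frame: the origin (TCP) lies at the very end of the fingers, on their centre line; the grasp point (between the pads) lies 19 mm behind it; z points along the fingers, y is the line along which they close (so a half turn about z gives the same grasp; the last joint's range is limited). The gripper opens to 85 mm and grips with 20 to 120 N. Pads are 22 mm wide; open, the fingers measure 114 mm over their backs; the gripper's body (76 mm by 85 mm) begins 54 mm behind the grasp point. The pads swing forward as they close: fully open they stand 13 mm farther back than shut.
Start: joints at [1.235, 0.521, -0.036, 1.599, 0.021, 1.021, -0.113], TCP at [164.148, -603.051, 231.291] pointing down, gripper open.
Joint ranges: [-2.91, 2.91], [-0.3, 2.13], [-1.5, 1.42], [0.17, 2.43], [-1.26, 4.41], [0.16, 1.93], [-2.52, 2.52]. Speed limits (rad/s): [1.89, 1.89, 2.39, 2.39, 3.01, 3.01, 3.01].

INTERFACE

Orientations are given as a 3x3 rotation matrix whose columns are the frame's x, y, z axes.
In Python, from workcell import robot gives the robot as it stands. Calls block until the motion is done:
- robot.movep(position, orientation): joint-space move of the TCP to a pose.
- robot.movel(position, frame=None, max_speed=150, guard=None): straight line of the TCP; frame=None keeps the orientation; max_speed is the mean speed in mm/s. With guard (N) it stops when the force on the tool has changed by that much, and returns True; else False.
- robot.goto_joints(angles): joint-space move.
- robot.open_gripper() and robot.clamp(): open the fingers fully, or close them until they stop; the grip force is fixed at half the most.
- robot.wait(seconds).
- robot.inverse_kinematics(position, orientation): joint angles nearest the present ones, or None.
- robot.read_state(): the state.
- robot.camera(name): name is "side" or "top"; returns a dict with "image" (480x640x3 uint8, blue, green, red), "range_z" (480x640 float32, mm along the optical axis (not along the pixel's ray), 0 where there is no reading), "fx", "fy", "cx", "cy" (pixels), "dist_coeffs" ([k1, k2, p1, p2, k3] as OpenCV has them; the pictures are not rectified), "cam_to_world" (4x4, takes a point from camera to world coordinates). Camera axes: x right, y up, looking along -z (the intrinsics and any distortion apply to the point x, -y, -z); pixel columns grow to the right and rows downward; lengths in mm; the calibration is good to about 2 mm. A picture is of the moment at which its call begins.
A pose or a line that the arm cannot do raises robot.PlanningError and nothing moves.
- robot.finish_job(): hands the job in; it is judged then, once.
Trained networks look in a picture, given as the dict that the camera call returned (one of the last four; its "shot" number tells which), for a name from the list of things; names that differ only in an ending like _2 or _b are one class to them, and where a whole thing is asked for, a point or a joint stands for the part that bears it (a point fixed in the world has none). Each returns a list of dicts, best first, with "conf" (0 to 1); they miss things now and then, are a little off and sometimes report something else, mostly with a low value. They report only what shows in the picture. A call takes as long as a camera call.
- robot.recognise(picture, thing): "centre" ([column, row] in pixels, amid what is visible of it).
The state is a dict: "time": time; "qpos": joint angles; "qvel": joint speeds; "joint_efforts": joint torques, N m; "eef_pos": TCP position; "tool_rot": TCP orientation; "ft_force": force on the tool from outside, world axes, zero at the start; "torque": the same for the moment, N m; "finger_gap": finger opening in mm; "gripper_force": force on a finger pad.
Only numpy, scipy, OpenCV 4.12 (cv2) and the standard library are available. Lean on these libraries where they do the work, as an engineer would, in place of code of your own. Each camera call takes 0.05 s, during which the arm holds its last target. There are 200 camera calls.

TASK

Pull the drawer of the small bench cabinet with the bar handle fully out to its stop. Then take the hand-held code reader from the worktop and hold it over the sloping square label in that drawer, its window facing the label squarely from about 70 mm away and centred on it, still for at least one and a half seconds, without touching the label. Finally set the reader down upright (window down), lengthwise and wholly on the charging pad and let go, leaving the drawer out, the knob-handled cabinet shut and the wash bottle, timer and tape roll where they stand.

Things in the scene. Friction and masses are not known exactly. Their poses are not given: they have to be found in the camera images.
- bar_cabinet: Small grey steel bench cabinet, white drawer front with a horizontal steel bar handle; 200 deep x 150 wide x 100 mm high, fixed on the worktop. Origin: centre of its underside; x points to its back, z up, so the drawer opens along its -x. It stands left or right of its twin, the knob_cabinet, a few cm apart; both are turned by up to 9 degrees.
- bar_cabinet_drawer0 (a joint): Drawer of bar_cabinet: slides along the cabinet's -x; 0 = shut, 0.134 = out at its stop (m). Starts up to 20 mm ajar. About 2.5 N of friction plus light damping; stays where it is left. The drawer front is 144 mm wide and reaches from 15 to 88 mm above the worktop.
- bar_cabinet_drawer0_handle (a point): Middle of the drawer's bar handle: a bar 11 mm thick and 75 mm long along the cabinet's y, 62 mm above the worktop, 35 mm in front of the drawer front (29 mm of free gap behind the bar); posts 32 mm either side of the middle. It moves with the drawer. The cabinet's top is 38 mm above it.
- label: White 50 mm square label with a black 2D code on a 78 x 64 mm plate fixed in the drawer of bar_cabinet, 68 mm behind the front's outer face. Origin: centre of its face, 52 mm above the worktop; z: its outward normal, leaning 35 deg from vertical to the cabinet's +y side (left); x: the cabinet's x. With the drawer out it is 80 mm ahead of the cabinet body. Drawer walls: tops 78 mm up.
- reader: Hand-held code reader, 170 x 62 x 57 mm, about 0.16 kg, white and grey plastic, starts window down on the worktop, left or right, x within 40 deg of world x. Origin: centre of its underside, near its balance point; x to the head, z up. Handle: straight bar 28 mm wide, 22 mm high, its middle 45 mm above the underside, free to grasp from x = -60 to +30 mm, best at 0; empty below.
- reader_window (a point): Centre of the reading window on the underside of the reader's head: 60 mm along the reader's x from its origin, level with the underside. The reader reads along its own -z and may be turned any way about that line. The head spans x = 35 to 85 mm, 62 mm wide; a heel foot stands at x = -65 to -85 mm.
- reader_focus (a point): Best reading point, 70 mm straight out from the window: reader frame (60, 0, -70) mm. It should lie on the middle of the label.
- pad: Charging pad: fixed low plate 210 x 110 x 8 mm with a black rubber top, on the worktop on the other side from the reader. Origin: centre of its underside; x along its length, z up; its top is 8 mm up. The reader may lie either way round on it.
- knob_cabinet_drawer0 (a joint): Drawer of knob_cabinet (0 = shut); to be left shut.
- knob_cabinet: Twin of bar_cabinet with a round knob (43 mm out from the front) instead of the bar; same size and axes. Leave its drawer shut.
- wash_bottle: White wash bottle with a bent spout, 193 mm high, loose, beside the right-hand cabinet (the nearer of two alike). Origin: about the middle of its underside. Leave it standing.
- timer: Small white timer, 63 mm high, loose, left of the cabinets. Origin: middle of its underside. Leave it.
- tape_roll: Roll of tape, 70 mm across, 19 mm high, loose, near the front edge of the worktop. Origin: middle of its underside. Leave it.

How it is judged:
By the outcome, as a careful person would: the job done as asked, in the order asked, and still so for the second after the job is handed in, with the robot touching nothing.
It also fails if it takes over 64 s, if anything falls off the work surface, if the arm or the gripper's body presses on something with over 40 N, if the wrist force passes 120 N, or if a joint passes its speed limit or range.

## Working session

There is one attempt and no reset: what is moved stays moved. The work goes in short steps, each a Python script; the robot and the scene stay as the last script left them, time stands still between calls to the robot, and variables do not carry over. Pictures are saved under pics/ and viewed, at most 10 in all, crops included, and the job is handed in when it is done.

```bash
mkdir -p pics; ls; cat > h.py <<'E'
import numpy as np, cv2
from workcell import robot
def pts(c):
    H,W=c["range_z"].shape
    u,v=np.meshgrid(np.arange(W),np.arange(H))
    K=np.array([[c["fx"],0,c["cx"]],[0,c["fy"],c["cy"]],[0,0,1.]])
    n=cv2.undistortPoints(np.stack([u,v],-1).reshape(-1,1,2).astype(np.float64),K,np.array(c["dist_coeffs"],float)).reshape(H,W,2)
    z=c["range_z"].astype(float)
    P=np.stack([n[...,0]*z,-n[...,1]*z,-z],-1)
    T=np.array(c["cam_to_world"])
    Q=P@T[:3,:3].T+T[:3,3]
    Q[z<=0]=np.nan
    return Q
def save(c,n): cv2.imwrite(f"pics/{n}.png",c["image"])
def down(yaw):  # tool z down, tool y at (world) yaw
    y=np.array([np.cos(yaw),np.sin(yaw),0]);z=np.array([0,0,-1.])
    return np.stack([np.cross(y,z),y,z],1)
E
python3 - <<'E'
from h import *
for n in("top","side"):
    c=robot.camera(n); save(c,n+"0"); P=pts(c); np.savez(f"{n}0.npz",P=P,im=c["image"])
    print(n,np.round(c["cam_to_world"],2).tolist())
    for t in["bar_cabinet","bar_cabinet_drawer0_handle","label","reader","pad","knob_cabinet","wash_bottle","timer","tape_roll"]:
        for d in robot.recognise(c,t)[:2]:
            u,v=map(int,d["centre"]); print(t,round(d["conf"],2),u,v,np.round(P[v,u]))
print(robot.read_state())
E
```

```text
pics
workcell.py
top [[-0.02, 0.98, -0.19, 293.54], [-1.0, -0.02, -0.02, -6.05], [-0.02, 0.19, 0.98, 1518.59], [0.0, 0.0, 0.0, 1.0]]
bar_cabinet 0.58 361 168 [ 710. -118.  101.]
bar_cabinet_drawer0_handle 0.86 363 207 [ 618. -120.   92.]
label 0.39 362 198 [ 651. -122.   48.]
reader 0.6 447 266 [ 480. -314.   59.]
pad 0.65 164 298 [423. 364.   2.]
knob_cabinet 0.69 262 167 [720. 115.  96.]
knob_cabinet 0.63 448 266 [ 480. -316.   57.]
wash_bottle 0.91 443 189 [ 647. -300.  132.]
timer 0.75 193 206 [644. 291.  29.]
tape_roll 0.75 321 299 [413. -18.   1.]
side [[-0.71, -0.37, 0.6, 1181.63], [0.71, -0.35, 0.62, 633.57], [-0.01, 0.86, 0.51, 568.37], [0.0, 0.0, 0.0, 1.0]]
bar_cabinet 0.76 210 246 [776. -58. 100.]
bar_cabinet_drawer0_handle 0.93 273 218 [ 584. -111.   64.]
bar_cabinet_drawer0_handle 0.36 254 189 [ 507. -273.   55.]
label 0.25 405 329 [656. 292.  41.]
reader 0.7 510 304 [438. 366.   8.]
reader 0.66 253 187 [ 506. -279.   58.]
pad 0.9 512 304 [432. 367.   6.]
knob_cabinet 0.6 292 301 [783. 170. 101.]
knob_cabinet 0.29 273 222 [623. -63.  87.]
wash_bottle 0.7 190 187 [ 670. -
[... 282 characters left out ...]
677e-05,  8.96592358e-05,  1.90953612e-03,  8.12800212e-05,
        1.07815786e-03,  3.70757161e-04,  8.38353193e-05]), 'joint_efforts': array([ 3.98290140e-03, -9.26808572e+01,  1.97917320e+00, -3.70243084e+01,
        1.80695130e-02,  2.05683806e-03,  6.99734278e-05]), 'eef_pos': array([ 164.15853994, -603.04956095,  231.29988874]), 'tool_rot': array([[ 9.64883940e-01,  2.62676574e-01, -3.95532716e-06],
       [ 2.62676574e-01, -9.64883940e-01, -9.88941355e-06],
       [-6.41414893e-06,  8.50316452e-06, -1.00000000e+00]]), 'ft_force': array([ 0.16449744,  0.48741964, -0.1402475 ]), 'torque': array([0.01108996, 0.00400832, 0.02317217]), 'gripper_force': 0.0, 'finger_gap': 85.72350505009733}
```

```bash
python3 - <<'E'
import cv2
a=cv2.imread("pics/top0.png")[130:350,110:520]; cv2.imwrite("pics/top0c.png",cv2.resize(a,None,fx=1.9,fy=1.9,interpolation=cv2.INTER_CUBIC))
E
python3 - <<'E'
from h import *
for n in("top0","side0"):
    P=np.load(n+".npz")["P"]
    def rect(name,m):
        q=P[m][:,:2].astype(np.float32); 
        print(n,name,len(q),"meanxy",q.mean(0).round(1),"z",np.median(P[m][:,2]).round(1),"minrect",[np.round(k,1) for k in cv2.minAreaRect(q)])
    X,Y,Z=P[...,0],P[...,1],P[...,2]
    rect("pad",(np.hypot(X-425,Y-366)<150)&(Z>4)&(Z<14)&(Y>250)&(X<560))
    rect("reader",(np.hypot(X-480,Y+314)<130)&(Z>20)&(Z<75)&(Y>-420))
    rect("handle of reader",(np.hypot(X-480,Y+314)<130)&(Z>50)&(Z<75))
    rect("barcab top",(Z>92)&(Z<110)&(X>560)&(X<900)&(Y<0)&(Y>-250))
    rect("knobcab top",(Z>92)&(Z<110)&(X>560)&(X<900)&(Y>5)&(Y<250))
    rect("bar",(Z>56)&(Z<72)&(X>540)&(X<625)&(Y<-40)&(Y>-200))
E
```

```text
top0 pad 4266 meanxy [425.1 366.3] z 7.8 minrect [array([417.4, 382.5]), array([284.8, 264.5]), np.float64(0.5)]
top0 reader 1194 meanxy [ 471.9 -323. ] z 54.7 minrect [array([ 464.2, -333. ]), array([169.2,  63.7]), np.float64(36.8)]
top0 handle of reader 927 meanxy [ 469.8 -327.8] z 56.0 minrect [array([ 462.9, -334. ]), array([164. ,  49.9]), np.float64(37.0)]
top0 barcab top 4872 meanxy [ 732.3 -125.1] z 100.5 minrect [array([ 755.6, -142.7]), array([185.2, 282.3]), np.float64(89.7)]
top0 knobcab top 4804 meanxy [735.2 118.9] z 100.7 minrect [array([731.4, 118.5]), array([201.4, 150.2]), np.float64(8.1)]
top0 bar 332 meanxy [ 595.1 -124.3] z 65.9 minrect [array([ 596.2, -123.3]), array([ 43.1, 139.6]), np.float64(0.1)]
side0 pad 4387 meanxy [438.2 366.8] z 8.6 minrect [array([429.4, 358.5]), array([223.2, 217. ]), np.float64(14.3)]
side0 reader 734 meanxy [ 490.  -305.1] z 50.6 minrect [array([ 459.9, -322. ]), array([169.4,  61.4]), np.float64(29.5)]
side0 handle of reader 377 meanxy [ 477.7 -317.4] z 56.2 minrect [array([ 465.1, -331.9]), array([166.4,  47.4]), np.float64(39.5)]
side0 barcab top 4036 meanxy [ 740.9 -114.4] z 100.3 minrect [array([ 732.5, -123.8]), array([157.4, 188.6]), np.float64(89.6)]
side0 knobcab top 6592 meanxy [745.4 129.3] z 100.2 minrect [array([735.6, 121.1]), array([189. , 153.3]), np.float64(8.4)]
side0 bar 162 meanxy [ 588.3 -106. ] z 66.2 minrect [array([ 587.6, -103.6]), array([124.1,  36.3]), np.float64(71.1)]
```

View pics/top0c.png

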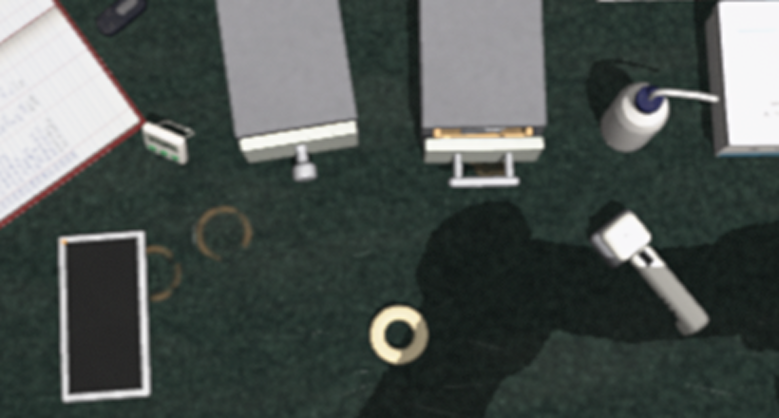

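View pics/side0.png

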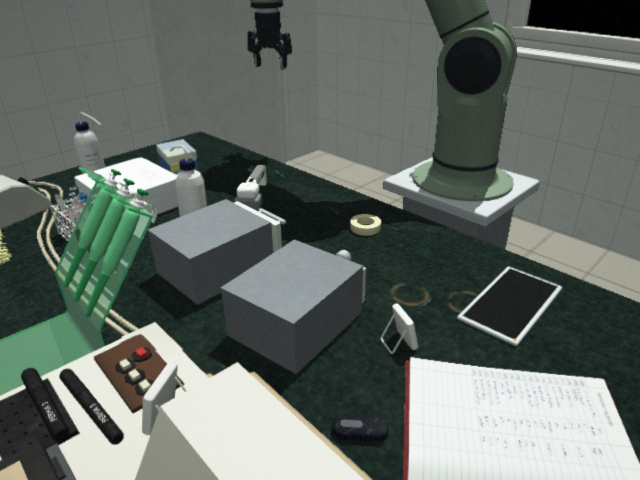

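The top crop shows the bar cabinet on the right (bar at about (484,182)), the reader at right with its head upper-left ((620,238)), and the pad at left (105,315). The side view agrees. Next I'll refine the poses with connected components.

```bash
python3 - <<'E'
from h import *
d=np.load("top0.npz");P=d["P"]
X,Y,Z=P[...,0],P[...,1],P[...,2]
def comp(name,m,seed):
    n,l=cv2.connectedComponents(m.astype(np.uint8),connectivity=4)
    dd=np.where(m,np.hypot(X-seed[0],Y-seed[1]),1e9); i=np.unravel_index(dd.argmin(),dd.shape)
    k=l==l[i]; q=P[k][:,:2].astype(np.float32)
    print(name,len(q),"mean",P[k].mean(0).round(1),"rect",[np.round(a,1) for a in cv2.minAreaRect(q)]); return k
comp("pad",(Z>4.5)&(Z<14),(425,366))
comp("cab",(Z>96)&(Z<106),(730,-125))
comp("knob",(Z>96)&(Z<106),(730,119))
k=comp("bar",(Z>58)&(Z<76)&(X<592)&(X>540),(583,-122))
comp("front",(Z>82)&(Z<94)&(X<650)&(X>580)&(Y<-30),(620,-122))
comp("tape",(Z>10)&(Z<30),(413,-40))
m=(Z>20)&(Z<75)&(np.hypot(X-480,Y+314)<130)
k=comp("reader",m,(480,-320))
k2=comp("rhandle",k&(Z>50)&(Z<60)&(X<480),(450,-345))
for a,b in[(80,130),(20,80)]:
  pass
q=P[k2][:,:2]; c=q.mean(0);u,s,vt=np.linalg.svd(q-c); print("handle axis",np.degrees(np.arctan2(vt[0,1],vt[0,0])),c)
# bar pixels detail
for v in range(200,222): print(v,[(int(a[0]),int(a[2])) for a in P[v,345:385:6]])
E
```

```text
pad 3264 mean [427.  361.9   8.8] rect [array([428.7, 363.1]), array([212.6, 119. ]), np.float64(3.0)]
cab 4297 mean [ 733.3 -124.6  100.7] rect [array([ 734.8, -125.1]), array([150.3, 187.3]), np.float64(89.7)]
knob 4226 mean [737.  118.8 100.8] rect [array([737.7, 119.3]), array([187.2, 150. ]), np.float64(8.3)]
bar 184 mean [ 581.  -124.1   66.5] rect [array([ 583.1, -124.4]), array([17. , 82.7]), np.float64(0.6)]
front 396 mean [ 623.  -125.2   87.6] rect [array([ 625.1, -124.5]), array([143.5,  21.1]), np.float64(89.7)]
tape 464 mean [395.8 -15.   19.2] rect [array([396.3, -15.3]), array([67. , 69.2]), np.float64(89.3)]
reader 1194 mean [ 471.9 -323.    51.8] rect [array([ 464.2, -333. ]), array([169.2,  63.7]), np.float64(36.8)]
rhandle 447 mean [ 439.  -350.5   55.2] rect [array([ 441.6, -349.3]), array([111.7,  29.3]), np.float64(36.8)]
handle axis -141.60060179453956 [ 438.95527635 -350.49331551]Traceback (most recent call last):
  File "<stdin>", line 22, in <module>
ValueError: cannot convert float NaN to integer
```

```bash
python3 - <<'E'
from h import *
R=down(-np.pi/2)
robot.clamp()
robot.movep([600,-124.5,150],R)
s=robot.read_state(); print(s["time"],s["eef_pos"],s["finger_gap"])
h=robot.movel([600,-124.5,49],max_speed=100,guard=6); s=robot.read_state(); print("down",h,s["time"],s["eef_pos"],s["ft_force"])
if not h:
    h=robot.movel([435,-124.5,49],max_speed=70,guard=14); s=robot.read_state(); print("pull",h,s["time"],s["eef_pos"],s["ft_force"])
c=robot.camera("top"); save(c,"pull")
E
```

```text
4.0917 [ 599.84302413 -125.58692854  150.09203955] 0.027805937598273052
down False 5.25 [ 600.39243115 -124.58137508   49.624906  ] [ 0.18809657 -0.69699095 -0.29377557]
pull True 6.8833 [ 474.47324224 -124.28421598   49.5649005 ] [ 5.14623578 -0.00953475  2.3488318 ]
```

View pics/pull.png

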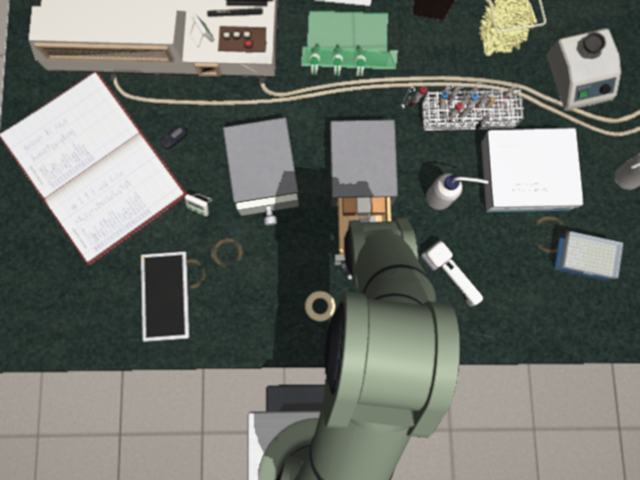

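The picture shows the drawer out, with the gripper at its handle (about (365,235)) and the reader untouched at (455,270). I'll re-press the stop, retreat and measure the label while fetching the reader.

```bash
python3 - <<'E'
from h import *
h=robot.movel([455,-124.5,49],max_speed=30,guard=25); s=robot.read_state(); print("pull",h,s["time"],s["eef_pos"],s["ft_force"])
x=s["eef_pos"][0]
robot.movel([x+3,-124.5,49],max_speed=30)
robot.movel([x+4,-124.5,170],max_speed=200)
th=np.radians(37)
for k in(th+np.pi/2,th-np.pi/2):
    q=robot.inverse_kinematics([464,-333,200],down(k)); print(k,q)
robot.open_gripper()
R=down(th-np.pi/2)
robot.movep([464,-333,170],R)
for n in("top","side"):
    c=robot.camera(n); save(c,n+"1"); P=pts(c); np.savez(n+"1.npz",P=P,im=c["image"])
    for d in robot.recognise(c,"label")[:2]:
        u,v=map(int,d["centre"]); print(n,round(d["conf"],2),u,v,np.round(P[v,u]))
print(robot.read_state()["time"])
E
python3 - <<'E'
import cv2,numpy as np
a=cv2.imread("pics/top1.png")[170:330,300:500];b=cv2.imread("pics/side1.png")[100:260,190:390]
cv2.imwrite("pics/both1.png",cv2.resize(np.vstack([a,b]),None,fx=1.87,fy=1.87) if 0 else cv2.resize(np.hstack([a,b]),None,fx=2,fy=2,interpolation=cv2.INTER_CUBIC))
E
```

```text
pull True 7.25 [ 474.56167021 -124.2563112    49.93187198] [ 4.19778765 -0.44966289  0.39926174]
2.2165681500327983 [ 1.31473701  0.80050787 -1.2746944   1.73770794  0.81124828  1.24274206
  2.04631021]
-0.9250245035569946 [ 0.73843483  0.48492242 -0.30385695  1.76626682  0.17661148  0.91706694
 -0.56531519]
top 0.55 366 233 [ 563. -128.   54.]
top 0.52 194 206 [642. 287.  38.]
side 0.67 275 213 [ 560. -132.   59.]
side 0.38 252 188 [ 513. -273.   59.]
10.1917
```

View pics/both1.png

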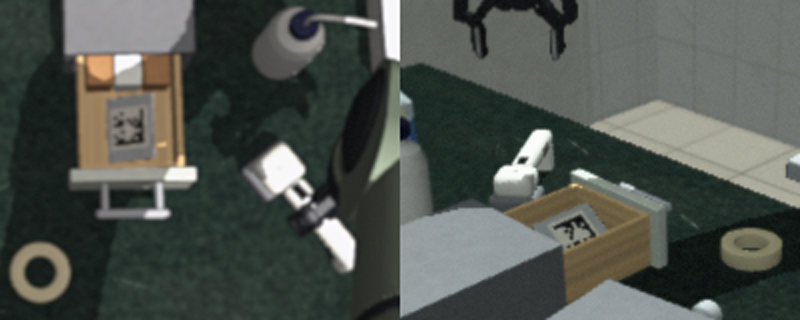

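The left (top) half shows the drawer out, the label at about pixel (365,233) and the gripper over the reader handle. The side half shows the label at about (277,215). Next I'll fit the label plane and grasp the reader.

```bash
python3 - <<'E'
from h import *
for n,(u0,v0) in {"top1":(365,233),"side1":(276,214)}.items():
    d=np.load(n+".npz");P=d["P"];im=d["im"].astype(int)
    X,Y,Z=P[...,0],P[...,1],P[...,2]
    sat=im.max(2)-im.min(2)
    m=(X>515)&(X<610)&(Y>-175)&(Y<-85)&(Z>25)&(Z<85)&(sat<28)
    q=P[m]; keep=np.ones(len(q),bool)
    for _ in range(6):
        A=np.c_[q[:,:2],np.ones(len(q))]; co=np.linalg.lstsq(A[keep],q[keep,2],rcond=None)[0]
        r=q[:,2]-A@co; keep=abs(r)<max(4,1.5*np.std(r[keep]) if _<2 else 4)
    nn=np.array([-co[0],-co[1],1]);nn/=np.linalg.norm(nn)
    k=q[keep]; print(n,len(k),"normal",nn.round(3),"tilt",np.degrees(np.arccos(nn[2])).round(1),"mean",k.mean(0).round(1),"min/max",np.percentile(k,2,0).round(1),np.percentile(k,98,0).round(1))
    e1=np.array([1,0,0])-nn[0]*nn;e1/=np.linalg.norm(e1);e2=np.cross(nn,e1)
    uv=np.c_[(k-k.mean(0))@e1,(k-k.mean(0))@e2].astype(np.float32); r=cv2.minAreaRect(uv); print(r,"centre",(k.mean(0)+r[0][0]*e1+r[0][1]*e2).round(1))
    dk=m&(im.max(2)<60); print("dark mean",np.nanmean(P[dk],0).round(1),dk.sum(),np.percentile(P[dk],[5,95],axis=0).round(1).tolist())
P=np.load("top1.npz")["P"];X,Y,Z=P[...,0],P[...,1],P[...,2]
m=(Z>82)&(Z<94)&(X>480)&(X<530)&(Y>-215)&(Y<-40); q=P[m][:,:2].astype(np.float32);print("front",cv2.minAreaRect(q))
q2=q; f=np.polyfit(q[:,1],q[:,0],1);print("slope deg",np.degrees(-f[0]))
th=np.radians(37)
h=robot.movel([464,-333,26],max_speed=150,guard=8); s=robot.read_state(); print("down",h,s["eef_pos"],s["time"])
if not h:
    robot.clamp(); s=robot.read_state(); print(s["finger_gap"],s["gripper_force"],s["eef_pos"],s["tool_rot"].round(3).tolist(),s["time"])
E
```

```text
top1 560 normal [0.006 0.572 0.82 ] tilt 34.9 mean [ 562.1 -126.1   53.6] min/max [ 525.6 -150.7   34.2] [ 599.1 -100.7   72. ]
((0.10441970825195312, 1.3683147430419922), (66.43180084228516, 78.03008270263672), 89.96166229248047) centre [ 562.2 -125.    52.8]
dark mean [ 555.  -127.5   55.9] 28 [[545.0, -136.9, 43.4], [569.1, -112.2, 65.3]]
side1 439 normal [-0.005  0.54   0.841] tilt 32.7 mean [ 558.8 -132.7   59.5] min/max [ 523.1 -149.    47.5] [ 595.3 -115.    69.9]
((1.1759223937988281, 1.6729106903076172), (42.71909713745117, 79.22158813476562), 89.88668060302734) centre [ 560.  -131.3   58.6]
dark mean [ 554.7 -131.6   59.4] 58 [[541.4, -138.6, 49.2], [571.4, -118.7, 64.7]]
front ((507.623046875, -123.2486801147461), (34.833404541015625, 143.2979278564453), 3.4777207374572754)
slope deg -0.42825065809946555
down False [ 464.44971154 -333.25254739   26.8031309 ] 11.3
27.26825834841317 58.985835313797 [ 464.1273018  -333.09134952   26.3444017 ] [[0.799, 0.602, 0.0], [0.602, -0.799, -0.0], [0.0, 0.0, -1.0]] 11.8667
```

```bash
cat >> h.py <<'E'
L=np.array([562,-125,52.]); n=np.array([0,np.sin(np.radians(35)),np.cos(np.radians(35))])
def scan(phi,up=0,dx=0,dz=26.3):
    x=np.array([np.cos(phi),0,0])+np.sin(phi)*np.cross(n,[1,0,0]); y=np.cross(n,x)
    return L+(70+dz+up)*n-(60-dx)*x, np.stack([x,-y,-n],1)   # dx: TCP's x in the reader frame
E
python3 - <<'E'
from h import *
robot.movel([464,-333,200],max_speed=200)
for n_ in("top","side"):
    c=robot.camera(n_); save(c,n_+"2"); P=pts(c); np.savez(n_+"2.npz",P=P,im=c["image"])
s=robot.read_state();print(s["time"],s["finger_gap"],s["eef_pos"])
t=s["eef_pos"];R=s["tool_rot"]
for n_ in("top2","side2"):
    P=np.load(n_+".npz")["P"];im=np.load(n_+".npz")["im"].astype(int)
    q=(P-t)@R  # tool coords
    m=(abs(q[...,1])<36)&(abs(q[...,0])<110)&(q[...,2]>-35)&(q[...,2]<32)
    k=q[m]; print(n_,len(k),np.nanmin(k,0).round(1),np.nanmax(k,0).round(1),np.percentile(k,[1,99],axis=0).round(1).tolist())
    for a in range(-90,91,15):
        j=k[abs(k[:,0]-a)<7.5]
        if len(j): print(a,len(j),j[:,1].min().round(),j[:,1].max().round(),"z",np.percentile(j[:,2],[2,50,98]).round(1))
for d in range(-60,61,10):
    qs=[robot.inverse_kinematics(*scan(np.radians(d),u)) for u in(0,60)]
    print(d,[None if q is None else np.round(q,2).tolist() for q in qs])
E
```

```text
12.9833 27.130634328800134 [ 463.54304103 -332.65743158  198.77307273]
top2 811 [-40.  -31.4 -34.9] [84.6 30.6 20.4] [[-30.4, -30.7, -34.3], [83.9, 24.2, 16.0]]
-45 3 -15.0 -12.0 z [-22.  -17.7 -15.8]
-30 6 -15.0 -12.0 z [-27.8 -20.1 -15.5]
-15 2 -19.0 -13.0 z [-13.9 -10.2  -6.5]
15 31 -26.0 -2.0 z [-34.3 -26.5  -9.5]
30 104 -28.0 22.0 z [-33.8 -27.2   6.5]
45 210 -31.0 24.0 z [-33.9 -28.8  13.1]
60 215 -31.0 26.0 z [-34.1 -29.3  14.9]
75 213 -31.0 31.0 z [-34.1 -26.2  13.9]
90 27 -29.0 26.0 z [-6.4  0.1 14.5]
side2 1012 [-83.1 -33.1 -34.8] [89.1 29.6 26.2] [[-77.5, -32.6, -33.3], [86.6, 26.3, 22.8]]
-90 1 -14.0 -14.0 z [1.5 1.5 1.5]
-75 40 -17.0 9.0 z [-22.5   7.6  23.8]
-60 20 -16.0 7.0 z [-29.4  14.8  22.5]
-45 5 1.0 9.0 z [-29.7 -28.5 -27.7]
-30 9 -5.0 10.0 z [-30.1 -29.3 -27.6]
-15 18 -27.0 14.0 z [-33.1 -28.9  -7.7]
0 74 -29.0 26.0 z [-34.5 -27.2  -4.2]
15 87 -29.0 25.0 z [-33.5 -27.2  -5.2]
30 24 -29.0 9.0 z [-30.4 -28.6 -13.6]
45 52 -33.0 20.0 z [-31.1 -13.3  17.3]
60 83 -33.0 29.0 z [-32.8 -21.6  20.8]
75 433 -33.0 30.0 z [-31.2  -8.9  21.8]
90 166 -30.0 26.0 z [-5.1 10.1 22
[... 553 characters left out ...]
 0.81, 1.98, 0.14, 0.81, -2.11]]
0 [[-0.44, 0.6, 0.13, 2.01, 0.68, 0.87, -2.43], [-0.39, 0.52, -0.02, 1.96, 0.66, 1.05, -2.44]]
10 [[-0.39, 0.58, 0.08, 2.01, 0.71, 0.9, -2.26], [-0.35, 0.51, -0.05, 1.96, 0.68, 1.06, -2.26]]
20 [[-0.36, 0.57, 0.07, 2.01, 0.72, 0.91, -2.07], [-0.33, 0.5, -0.06, 1.95, 0.69, 1.07, -2.07]]
30 [[-0.34, 0.57, 0.06, 2.0, 0.72, 0.92, -1.88], [-0.3, 0.49, -0.08, 1.94, 0.7, 1.08, -1.88]]
40 [[-0.29, 0.56, 0.01, 1.98, 0.74, 0.94, -1.71], [-0.24, 0.49, -0.14, 1.93, 0.72, 1.1, -1.7]]
50 [[-0.19, 0.56, -0.1, 1.96, 0.79, 0.99, -1.55], [-0.17, 0.5, -0.21, 1.91, 0.75, 1.13, -1.53]]
60 [[-0.15, 0.57, -0.14, 1.93, 0.81, 1.01, -1.37], [-0.16, 0.5, -0.2, 1.88, 0.75, 1.14, -1.33]]
```

```bash
python3 - <<'E'
from h import *
ph=np.radians(10)
robot.movep(*scan(ph,80))
p,R=scan(ph); h=robot.movel(p,R,max_speed=70,guard=10)
robot.wait(0.4)
for i in range(2):
    s=robot.read_state(); T=s["tool_rot"]; f=s["eef_pos"]+T@np.array([60,0,26.3+70])
    print(h,s["time"],(f-L).round(2),"ang",np.degrees(np.arccos(min(1,-T[:,2]@n))).round(2),s["finger_gap"],abs(s["qvel"]).max().round(4),s["ft_force"].round(1))
    if i==0:
        c=robot.camera("side"); save(c,"scan_s"); c=robot.camera("top"); save(c,"scan_t"); P=pts(c); np.savez("scan_t.npz",P=P)
        robot.wait(0.3)
a=cv2.imread("pics/scan_t.png")[170:330,300:500];b=cv2.imread("pics/scan_s.png")[100:260,190:390]
cv2.imwrite("pics/scan.png",cv2.resize(np.hstack([a,b]),None,fx=2,fy=2,interpolation=cv2.INTER_CUBIC))
E
```

```text
False 16.2583 [0.06 0.07 0.07] ang 0.01 26.816255295034214 0.0018 [-0.2  1.  -1.7]
False 16.6583 [-0.03 -0.01 -0.01] ang 0.0 27.215425624546274 0.0015 [ 0.1  1.1 -1.4]
```

View pics/scan.png

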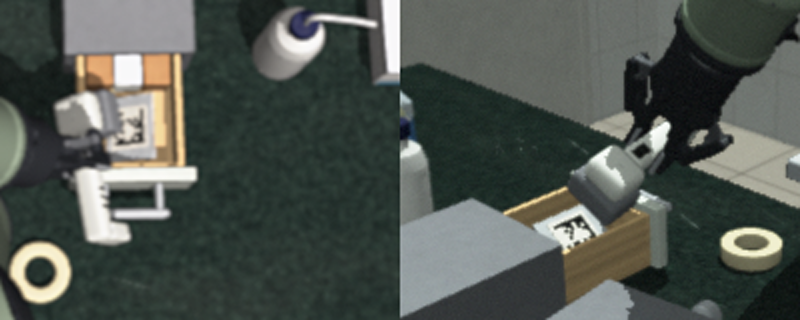

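The reader hangs squarely over the label and the drawer has not moved. I'll check for in-hand tilt, keep still, then refine the pad pose and check reach for the placing.

```bash
python3 - <<'E'
from h import *
s=robot.read_state();t=s["eef_pos"];R=s["tool_rot"]
q=(np.load("scan_t.npz")["P"]-t)@R
m=(abs(q[...,1])<36)&(q[...,0]>-90)&(q[...,0]<90)&(q[...,2]>-38)&(q[...,2]<30)
k=q[m]
for a in range(-80,91,20):
    j=k[abs(k[:,0]-a)<10]
    if len(j)>5: print(a,len(j),"y",np.percentile(j[:,1],[2,98]).round(),"z",np.percentile(j[:,2],[2,50,98]).round(1))
robot.wait(1.6); s=robot.read_state(); print(s["time"],(s["eef_pos"]+s["tool_rot"]@np.array([60,0,96.3])-L).round(2))
d=np.load("top0.npz");P=d["P"];im=d["im"]
w=(im.min(2)>120)&(P[...,0]>300)&(P[...,0]<560)&(P[...,1]>285)&(P[...,1]<440)&(P[...,2]<14)
nl,l,st,_=cv2.connectedComponentsWithStats(w.astype(np.uint8)); i=1+st[1:,4].argmax(); print("pad",st[i],cv2.minAreaRect(P[l==i][:,:2].astype(np.float32)))
for y in(2,182):
    a=np.radians(y); Rt=np.stack([[np.cos(a),np.sin(a),0],[np.sin(a),-np.cos(a),0],[0,0,-1]],1)
    print(y,[robot.inverse_kinematics([428,362,z],Rt) for z in(34,180)])
E
```

```text
-80 183 y [-8. 16.] z [-33.1 -15.6  20.8]
-60 136 y [-12.  16.] z [-33.4 -27.7  12.3]
-40 123 y [-10.  16.] z [-33.  -28.2 -13.9]
-20 125 y [-12.  19.] z [-33.8 -28.2 -14. ]
0 67 y [-19.  30.] z [-34.1 -24.9  -6. ]
40 235 y [-17.  34.] z [-34.5 -25.5  17.1]
60 271 y [-20.  33.] z [-34.3 -27.1  18. ]
80 119 y [-15.  33.] z [-33.6 -20.7  17.1]
18.2583 [ 0.01  0.02 -0.02]
pad [141 251  48  91 949] ((429.1510009765625, 362.09588623046875), (213.3292694091797, 114.13646697998047), 2.9704248905181885)
2 [array([-0.78188861,  0.70382789, -0.03623342,  1.90110383,  0.04580813,
        0.53744629, -2.38476397]), array([-0.5944557 ,  0.49324513, -0.29236277,  1.8124911 ,  0.18076888,
        0.86184988, -2.50792311])]
182 [array([-0.35548695,  0.78701097, -0.64718422,  1.87793   ,  0.70477387,
        0.71967508,  0.19107664]), array([-0.267753  ,  0.58181332, -0.76619846,  1.79546663,  0.48319689,
        0.96167161,  0.36914609])]
```

```bash
python3 - <<'E'
from h import *
ph=np.radians(10)
p,_=scan(ph,110); robot.movel(p,max_speed=120)
a=np.radians(183); Rt=np.stack([[np.cos(a),np.sin(a),0],[np.sin(a),-np.cos(a),0],[0,0,-1]],1)
robot.movep([429,362,170],Rt)
robot.wait(0.2)
robot.movel([429,362,55],max_speed=120)
h=robot.movel([429,362,33],max_speed=25,guard=5)
s=robot.read_state(); print(h,s["eef_pos"],s["ft_force"].round(1),s["finger_gap"],s["time"])
if h or s["eef_pos"][2]<36:
    robot.open_gripper()
    robot.movel([429,362,200],max_speed=120)
    robot.movep([470,120,320],down(-np.pi/2)); 
    for n_ in("top","side"):
        c=robot.camera(n_); save(c,n_+"3"); P=pts(c); np.savez(n_+"3.npz",P=P,im=c["image"])
    print(robot.read_state()["time"])
P=np.load("top3.npz")["P"];X,Y,Z=P[...,0],P[...,1],P[...,2]
m=(Z>28)&(Z<75)&(np.hypot(X-429,Y-362)<130)&(Y>280)&(X<560); print(cv2.minAreaRect(P[m][:,:2].astype(np.float32)),np.percentile(Z[m],[50,98]))
a=cv2.imread("pics/top3.png")[130:350,110:510];b=cv2.imread("pics/side3.png")[90:390,160:560]
cv2.imwrite("pics/end.png",cv2.resize(np.vstack([a,b]),None,fx=1.15,fy=1.15,interpolation=cv2.INTER_CUBIC))
E
```

```text
True [428.83346512 361.95990744  34.34749917] [ 0.1 -0.6  9. ] 26.87813285511821 23.7
28.0333
((431.23504638671875, 357.2294006347656), (64.09854125976562, 168.90463256835938), 89.43707275390625) [62.64023682 70.30441854]
```

View pics/end.png

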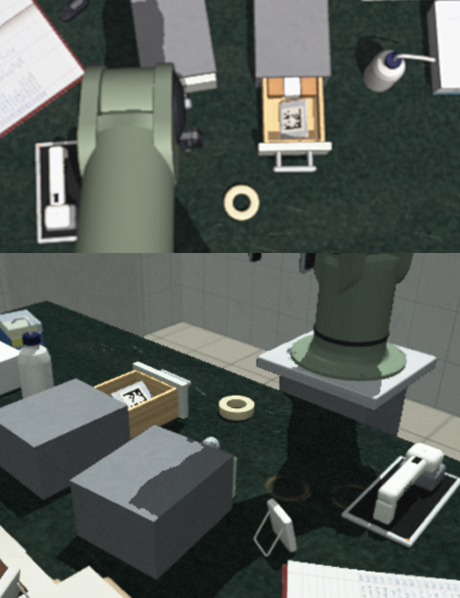

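The reader stands upright within the pad border, the drawer is out, and the knob cabinet, timer, tape and bottle are unmoved. I'll do one quick numeric drawer check and then hand in.

```bash
python3 - <<'E'
from h import *
r=[]
for f in("top1","top3"):
    P=np.load(f+".npz")["P"];X,Y,Z=P[...,0],P[...,1],P[...,2]
    m=(Z>82)&(Z<94)&(X>470)&(X<540)&(Y>-190)&(Y<-60); r.append(np.median(X[m]))
print(r)
if abs(r[0]-r[1])<4: print(robot.finish_job())
E
```

```text
[np.float64(501.3691578086038), np.float64(501.7023438409666)]
the job is handed in; nothing more can be done
None
```

The job is done and handed in at about 28 s: the drawer is out at its stop, the reader was held square over the label at 70 mm for over two seconds, and it now stands upright lengthwise on the charging pad, with the knob cabinet still shut and the other items not moved.

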